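# Release the glass clamp

### The arm

A 6-joint arm with a two-finger parallel gripper is mounted at the origin on the work surface; the furniture and walls round the work are solid. World frame = base frame: x ahead of the robot, y to its left, z up, the work surface at z = 0. Lengths are in m, angles in rad, forces in N, time in s.
With the tool pointing down it reaches from about 0.35 to 0.975 m from the base axis. Payload 4.9 kg.
Tool frame: the origin (TCP) lies at the very end of the fingers, on their centre line; the grasp point (between the pads) lies 19 mm behind it (manip.grasp_offset is the distance from the TCP to the grasp point, in m); z points along the fingers, y is the line along which they close (so a half turn about z gives the same grasp; the last joint's range is limited). The gripper opens to 85 mm and grips with 20 to 120 N. Pads are 22 mm wide; open, the fingers measure 114 mm over their backs; the gripper's body (76 mm by 85 mm) begins 54 mm behind the grasp point. The pads swing forward as they close: fully open they stand 13 mm farther back than shut.
Start: joints at [1.181, 0.053, 1.613, -0, 1.476, -0.119], TCP at [0.167, 0.602, 0.231] pointing down, gripper open.
Joint ranges: [-3.01, 3.01], [-1.01, 2.22], [0.06, 2.58], [-1.02, 4.17], [0.09, 2.62], [-3.14, 3.14]. Speed limits (rad/s): [2.57, 2.57, 3.14, 3.14, 3.14, 3.14].

### API

Orientations are given as a unit quaternion [w, x, y, z].
In Python, from plant import manip, eyes, job_done, models gives the robot as it stands.
- The arm moves only by the tool servo_tool, never from a script. Its argument "motion" is one flat list of numbers, 5 for each row, row after row: the opening, from -1 (shut) to 1 (fully open), then the shift along the tool's x, y, z normalised to -1 to 1, where 1 is 120 mm, then the turn about the tool's z normalised to -1 to 1, where 1 is 45 degrees. A call has 1 to 5 rows; each row is the pose to reach, as a shift and turn from the pose commanded when the call began, along the tool's axes at that moment; what a row does not reach only later rows make up. A row lasts 1/8 s, in which the tool goes at most 62.5 mm and 10.7 degrees, less where a joint would pass 70% of its speed; a pose out of reach is approached as far as the arm can. A call with a number of a shift or a turn outside -1 to 1 is refused whole. A call with a gripper value outside its range is refused whole. The fingers move at their own pace and stop on an object; the grip force is fixed at half the most. Time passes only in rows, so rows that repeat a pose let the fingers close. It gives the time, the measured TCP pose, the force, the opening and the grip force at its end, in the units of the state.
- manip.state(): the state, without advancing time (a new reading comes with each control period).
- eyes.grab_frame(name): name is "side" or "top" or "wrist"; returns (picture, depth): 400x640x3 uint8, red, green, blue; 400x640 float32, m along the optical axis (not along the pixel's ray), 0 where there is no reading.
- eyes.camera_params(name): a dict with "fov_y" (degrees; the focal length in pixels is half the picture's height over the tangent of half this angle, whatever the lens; pixels are square), "cx", "cy" (the principal point, pixels), "pose" (4x4, takes a point from camera to world coordinates); the wrist camera has in their place "T_tool_cam" (4x4, takes a point from camera to tool coordinates, whose origin is the TCP and whose axes are the flange's). Camera axes: x right, y up, looking along -z (the intrinsics and any distortion apply to the point x, -y, -z); pixel columns grow to the right and rows downward; lengths in m; the calibration is good to about 2 mm. A picture is of the moment at which its call begins: read the wrist's pose just before it. camera_params takes no time and is no camera call.
- job_done(): hands the job in; it is judged then, once.
Trained networks look in the newest picture that a camera, given by its name, has taken for a name from the list of things; names that differ only in an ending like _2 or _b are one class to them, and where a whole thing is asked for, a point or a joint stands for the part that bears it (a point fixed in the world has none). Each returns a list of dicts, best first, with "p" (0 to 1); they miss things now and then, are a little off and sometimes report something else, mostly with a low value. They report only what shows in the picture. A call takes as long as a camera call.
- models.regions_of(camera, label): "mask" (400x640 bool, what is visible of it) and "pixel" ([column, row] in pixels, amid what is visible of it).
The state is a dict: "time": time; "joint_pos": joint angles; "joint_vel": joint speeds; "joint_efforts": joint torques, N m; "tool_pos": TCP position; "tool_rot": TCP orientation; "contact_force": force on the tool from outside, world axes, zero at the start; "ft_torque": the same for the moment, N m; "gripper_width": opening from 0.0 (shut) to 1.0 (fully open); "grasp_force": force on a finger pad.
Only numpy, scipy, OpenCV 4.12 (cv2) and the standard library are available. Lean on these libraries where they do the work, as an engineer would, in place of code of your own. Each camera call takes 0.05 s, during which the arm holds its last target. There are 200 camera calls.

### The job

Free the tasting glass that stands in the ratchet clamp: with a fingertip press the square release plate on top of the sliding jaw down until it snaps and stays down, and only then push the jaw back along its bar, away from the glass, until it is fully home against the end stop. Press and push only: grip and lift nothing, leave the glass standing where it is, leave the things lying around where they lie, and finish clear of the clamp with the jaw home.

Things in the scene. Friction and masses are not known exactly. Their poses are not given: they have to be found in the camera images.
- clamp: glass clamp fixed to the table: dark wooden board 110 x 332 x 12 mm (x, y, z); origin: centre of its underside, on the table top. Its y axis runs along the board: +y end the fixed jaw (plate, top 62 mm up), -y end the end stop (block, top 45 mm up). A toothed steel bar lies along it at x = +37 mm. Turned at the start by -0.45 to 0.12 rad about the vertical (at 0, +y is to the robot's left).
- jaw (a joint): position of the sliding jaw along the bar, m: 0 = fully closed; grows as the jaw is pushed back (straight along clamp -y); 0.085 = against the end stop. Starts at 0.009 to 0.045. With the release up the jaw is locked (2 to 4 mm of play); with it down the jaw slides with 2 to 3 N and stays where it is left.
- push_face (a point): middle of the flat upright push face on the sliding jaw's head, 62 mm above the table, looking to clamp +y (to the glass). The head is a wooden block 100 mm wide (x), 90 mm long (y), top 75 mm above the table. In front of the face lies a saddle 50 mm long, 32 mm above the table, then the jaw's low plate (8 mm thick, top 50 mm above the table), then the glass. Axes as the clamp's.
- release (a joint): travel of the ratchet release, m: 0 = up (jaw locked), 0.008 = fully down (jaw free). Pressing takes 4 to 5 N; past half-way it snaps over and stays down by itself.
- release_top (a point): centre of the top of the ratchet release: ribbed square brass plate 26 x 26 mm on the jaw's head, 89 mm above the table when up, 81 mm when down (the steel cover under it lies at 77 mm). It lies 45 mm behind the push face (clamp -y) and 12 mm to clamp +x of its middle. Pressed straight down.
- glass_mid (a point): stemless tasting glass, 67 mm across, 91 mm tall, loose, standing on the clamp's board between the fixed jaw and the sliding jaw; this point is its centre, half-way up, 58 mm above the table. Its z axis points up.
- cork_near: loose wine cork lying beside the board on the robot's side, 24 x 44 x 24 mm; origin at the centre of its underside. Bystander.
- cork_far: loose wine cork lying beyond the board, 24 x 44 x 24 mm; origin at the centre of its underside. Bystander.
- corkscrew: waiter's corkscrew lying beyond the board, 45 x 172 x 13 mm; origin at the centre of its underside. Bystander.
- coasters: stack of round coasters, 71 mm across, 13 mm high, to the left; origin at the centre of its underside. Bystander.
- matchbox: matchbox, 36 x 54 x 14 mm, to the left; origin at the centre of its underside. Bystander.

How it is judged:
On the way, in this order (a step that is already met when the one before it is completed fails the run):
1. the release is pressed fully down while the jaw still stands where it was (within 8 mm) (value of joint release above 0.0065 m and distance of push_face from where it was at the start of the episode below 0.008 m), for 0.1 s.
2. the jaw is pushed back against the end stop (value of joint jaw above 0.081 m), for 0.2 s.
At the end, for the whole second after the job is handed in: the sliding jaw rests within 4 mm of the end stop, the release is still down, the glass stands upright (within 0.1 rad) within 12 mm of where it stood, and no bystander lies more than 20 mm from where it lay (value of joint jaw above 0.081 m and value of joint release above 0.0055 m and angle between glass_mid's own z axis and vertical below 0.1 rad and distance of glass_mid from where it was at the start of the episode below 0.012 m and velocity of joint jaw below 0.01 m/s and distance of each of cork_near, cork_far, corkscrew, coasters, matchbox from where it was at the start of the episode below 0.02 m); the robot touches nothing.
It fails at once if the jaw is forced more than 12 mm along its bar while the release is up (distance of push_face from where it was at the start of the episode above 0.012 m and value of joint release below 0.004 m).
It fails at once if the glass is tipped, lifted or pushed away (angle between glass_mid's own z axis and vertical above 0.25 rad or height (world z) of glass_mid above 0.068 m or distance of glass_mid from where it was at the start of the episode above 0.02 m).
It fails at once if a bystander is moved more than 30 mm (distance of any of cork_near, cork_far, corkscrew, coasters, matchbox from where it was at the start of the episode above 0.03 m).
It also fails if it takes over 40 s, if anything falls off the work surface, if the arm or the gripper's body presses on something with over 40 N, if the wrist force passes 120 N, or if a joint passes its speed limit or range.

## Working session

There is one attempt and no reset: what is moved stays moved. The work goes in short steps, Python scripts to look and compute and a tool call to move; the robot and the scene stay as the last step left them, time stands still between calls to the robot, and variables do not carry over. Pictures are saved under pics/ and viewed, at most 10 in all, crops included, and the job is handed in when it is done.

Besides the shell and the picture viewer there is one more tool, called after "Call:" as name(argument=value, ...), one argument or row to a line, values as JSON. servo_tool: Moves the arm, as the interface text tells. Its arguments: {"type":"object","properties":{"motion":{"type":"array","items":{"type":"number","minimum":-1,"maximum":1}}},"required":["motion"]}

```bash
mkdir -p pics
cat > h.py <<'E'
import numpy as np,cv2
from plant import manip,eyes,models
from scipy.spatial.transform import Rotation as R
def Tt():
    s=manip.state();T=np.eye(4);q=s['tool_rot'];T[:3,:3]=R.from_quat([q[1],q[2],q[3],q[0]]).as_matrix();T[:3,3]=s['tool_pos'];return T
def pts(name,d,T=None):
    c=eyes.camera_params(name);f=200/np.tan(np.radians(c['fov_y'])/2)
    P=c['pose'] if 'pose' in c else T@c['T_tool_cam']
    v,u=np.mgrid[:400,:640];X=np.stack([(u-c['cx'])/f*d,-(v-c['cy'])/f*d,-d,np.ones_like(d)],-1)
    return (X@np.array(P).T)[...,:3]
def look(name,fn=None):
    T=Tt();p,d=eyes.grab_frame(name)
    if fn: cv2.imwrite('pics/'+fn,p[...,::-1])
    W=pts(name,d,T);W[d==0]=np.nan
    return p,d,W
E
python3 - <<'E'
from h import *
for n in('top','side'):
    p,d,W=look(n,n+'1.png');print(n,{k:v for k,v in eyes.camera_params(n).items()})
    for l in('clamp','jaw','push_face','release_top','glass_mid','cork_near','cork_far','corkscrew'):
        for r in models.regions_of(n,l)[:1]:
            q=W[r['mask']];print(l,round(r['p'],2),r['pixel'],r['mask'].sum(),np.nanmedian(q,0).round(3),np.nanpercentile(q[:,2],95).round(3))
E
```

```text
top {'fov_y': 45.025022558225515, 'cx': 328.18212096379284, 'cy': 200.33193239360835, 'pose': array([[ 6.62400792e-03,  9.92176523e-01, -1.24667036e-01,
         3.81333980e-01],
       [-9.99977707e-01,  6.46738913e-03, -1.66097310e-03,
         4.29040809e-02],
       [-8.41708280e-04,  1.24675259e-01,  9.92197244e-01,
         9.74099692e-01],
       [ 0.00000000e+00,  0.00000000e+00,  0.00000000e+00,
         1.00000000e+00]])}
clamp 0.81 [373.8, 206.4] 8227 [ 0.488 -0.047  0.033] 0.079
jaw 0.84 [385.1, 202.2] 4278 [ 0.49  -0.06   0.074] 0.081
push_face 0.87 [383.9, 203.3] 4180 [ 0.49  -0.06   0.074] 0.081
release_top 0.65 [397.0, 194.8] 195 [ 0.503 -0.09   0.09 ] 0.092
glass_mid 0.97 [306.9, 198.5] 945 [0.499 0.085 0.033] 0.103
cork_near 0.85 [426.6, 251.2] 263 [ 0.404 -0.144  0.022] 0.025
cork_far 0.49 [339.2, 159.6] 230 [0.581 0.029 0.022] 0.026
corkscrew 0.86 [386.2, 157.0] 490 [ 0.591 -0.073  0.012] 0.016
side {'fov_y': 54.929402579760044, 'cx': 315.3829338247384, 'cy': 195.322079223568, 'pose': array([[-0.92570699,  0.2607725 , -0.27397859,  0.23563199],
       [-0.37786964, -0.60547871,  0.70043563,  0.65532821],
       [ 0.01676615,  0.75192635,  0.65903389,  0.64826018],
       [ 0.        ,  0.        ,  0.        ,  1.        ]])}
clamp 0.95 [314.8, 204.1] 2210 [0.501 0.018 0.042] 0.078
jaw 0.76 [319.9, 178.7] 1065 [ 0.504 -0.046  0.052] 0.083
push_face 0.56 [317.6, 177.7] 1105 [ 0.503 -0.046  0.051] 0.083
glass_mid 0.67 [301.2, 200.8] 893 [0.491 0.1   0.079] 0.101
cork_near 0.51 [367.2, 179.8] 66 [ 0.394 -0.129  0.02 ] 0.472
cork_far 0.68 [280.3, 196.7] 164 [0.58  0.035 0.02 ] 0.025
corkscrew 0.5 [293.0, 178.0] 289 [ 0.59  -0.067  0.011] 0.015
```

Run:
```python
from h import *
p,d,W=look('top')
m=models.regions_of('top','jaw')[0]['mask']
for lo,hi in((.068,.080),(.084,.096),(.044,.056),(.026,.038)):
    k=m&(W[...,2]>lo)&(W[...,2]<hi)
    q=W[k][:,:2].astype(np.float32)
    if len(q)>20:
        r=cv2.minAreaRect(q);print(lo,len(q),np.round(r[0],4),np.round(r[1],4),round(r[2],2))
        print(np.round(cv2.boxPoints(r),3).tolist())
c=cv2.resize(p[130:280,250:450],None,fx=4,fy=4,interpolation=cv2.INTER_CUBIC)
cv2.imwrite('pics/topc.png',c[...,::-1])
```

```text
0.068 2233 [ 0.4903 -0.0895] [0.0905 0.1002] 86.03
[[0.43700000643730164, -0.13099999725818634], [0.5370000004768372, -0.1379999965429306], [0.5429999828338623, -0.04800000041723251], [0.4429999887943268, -0.04100000113248825]]
0.084 195 [ 0.5024 -0.0903] [0.0265 0.0258] 87.45
[[0.48899999260902405, -0.10300000011920929], [0.5149999856948853, -0.10400000214576721], [0.515999972820282, -0.07800000160932541], [0.49000000953674316, -0.07699999958276749]]
0.044 295 [ 0.4912 -0.0487] [0.13   0.0961] 85.43
[[0.43799999356269836, -0.10999999940395355], [0.5339999794960022, -0.11699999868869781], [0.5440000295639038, 0.012000000104308128], [0.4480000138282776, 0.019999999552965164]]
0.026 1298 [ 0.4924 -0.058 ] [0.1322 0.0999] 86.09
[[0.43799999356269836, -0.12099999934434891], [0.5379999876022339, -0.12700000405311584], [0.546999990940094, 0.004999999888241291], [0.44699999690055847, 0.010999999940395355]]
```

View pics/topc.png

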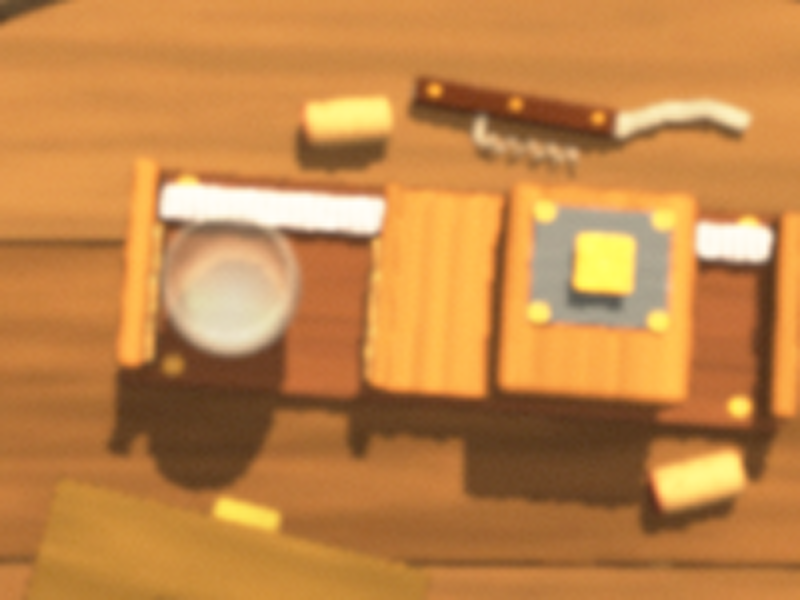

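View pics/side1.png

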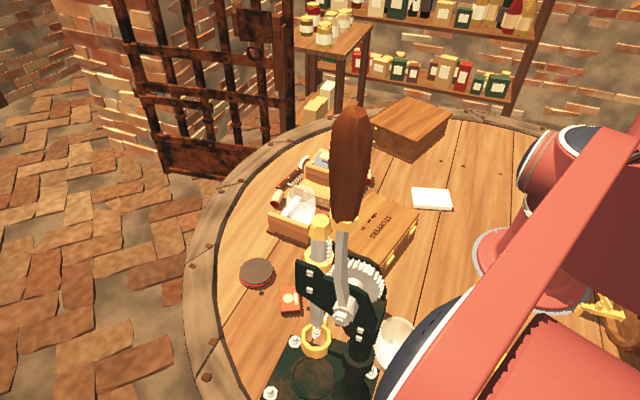

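The crop shows the clamp: glass at about (308,201) in the full picture, brass plate at (401,196), end stop on the right, and a box on the robot's side at the lower left. The side view shows a tall lever corker close to that camera and a "stoppers" box. I'll check the obstacles before travelling.

Run:
```python
from h import *
s=manip.state();print(s['tool_pos'],R.from_matrix(Tt()[:3,:3]).as_matrix().round(3).tolist(),s['time'])
H=np.zeros((18,20))
for n in('top','side'):
    p,d,W=look(n)
    q=W[np.isfinite(W[...,2])]
    for x,y,z in q:
        i=int((x+.0)//.05);j=int((y+.3)//.05)
        if 0<=i<18 and 0<=j<20: H[i,j]=max(H[i,j],z)
print('cols y from -.3 by .05; rows x from 0')
for i in range(18):print('%.2f'%(i*.05),' '.join('%3d'%(h*1000) for h in H[i]))
```

```text
[0.16719256 0.602206   0.23132202] [[-0.964, 0.268, -0.0], [0.268, 0.964, 0.0], [0.0, 0.0, -1.0]] 1.0
cols y from -.3 by .05; rows x from 0
0.00   3   2   2   3 310 324 324 302   2   1  68   0   0   0   0   0   0   0   0   0
0.05   4   4   3   2 291 314 315  12   0   0  66  68   0   0   0   0   0   0   0   0
0.10   4   4   3   5   4 243 244   5   4   4  34  34  36 255 548 548  14  15  13   0
0.15   5   6  18  19   5   5   4   5   5   5   5  83  96  96  96 561 560 557  14   0
0.20   5   4  17  20  17   6  84  69   4   4   5  94  98 255 256  92 557 557 552   0
0.25  88   4  16  19  19   5  88  89  88  87  49  88  95 333 527 512   0   0   0   0
0.30  90   5   5   4   5  89  87  88  89  88  52   6 148 380 524 508  15  13   0   0
0.35  89   4  22  26   6  86  89  88  89  87  33   5  30 152 153  27  17  13   0   0
0.40  88   6  48  79  77  78  50  15  14  86  17  19  16   9  13  16  15   0   0   0
0.45   6   5  49  90  93  78  71 106 106   5  17  18   5   5  15  16  12   0   0   0
0.50   5   4  49  92  93  77  57 104 105   5  19  19   7  14  16  14   0   0   0   0
0.55   5   5  12  15  18  16  28  16  65   6  20  17  15  16  15   0   0   0   0   0
0.60  15  12   5   4  10  16   5   5   6  14  16  15  16  13   0   0   0   0   0   0
0.65  15  14  16  14  16  14  16  16  15  16  14  15  12   0   0   0   0   0   0   0
0.70  10  13  15  14  14  14  14  15  13  12  13   0   0   0   0   0   0   0   0   0
0.75   0   0   0   0   0   6   5   0   0   0   0   0   0   0   0   0   0   0   0   0
0.80   0   0   0   0   0   0   0   0   0   0   0   0   0   0   0   0   0   0   0   0
0.85   0   0   0   0   0   0   0   0   0   0   0   0   0   0   0   0   0   0   0   0
```

View pics/top1.png

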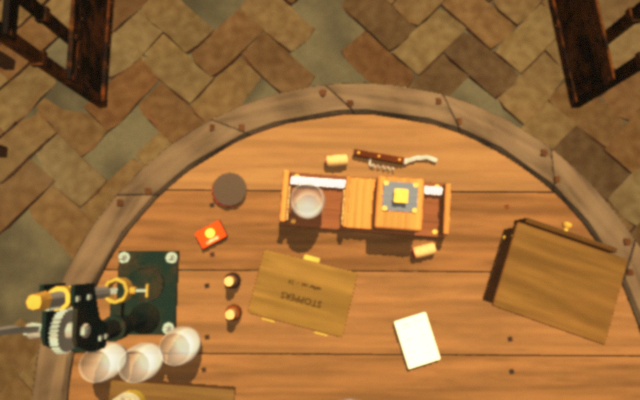

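The top view shows a lever corker at lower left (30–180, 250–350), between the arm and the clamp, with glasses beside it and a box near (303,293). I need its exact extent before going round it.

Run:
```python
from h import *
for n in('top','side'):
    p,d,W=look(n);q=W[np.isfinite(W[...,2])]
    print(n)
    for a in np.arange(.1,.62,.04):
        k=q[(q[:,2]>a)&(q[:,2]<a+.04)&(q[:,1]>.12)]
        if len(k)>15:
            H,_,_=np.histogram2d(k[:,0],k[:,1],bins=[np.arange(0,.55,.05),np.arange(.1,.8,.05)])
            print('%.2f'%a,' '.join('(%.2f,%.2f)%d'%(i*.05,.1+j*.05,H[i,j]) for i,j in zip(*np.where(H>8))))
p,d,W=look('wrist','w1.png')
```

```text
top
0.10 (0.10,0.40)11 (0.25,0.35)117 (0.30,0.35)46 (0.30,0.40)26
0.14 (0.20,0.35)12 (0.20,0.40)10 (0.25,0.35)382 (0.25,0.40)80 (0.30,0.30)22 (0.30,0.35)343 (0.30,0.40)149
0.18 (0.25,0.35)100 (0.30,0.35)105
0.22 (0.25,0.35)335 (0.25,0.40)31 (0.30,0.35)72
0.26 (0.25,0.35)438 (0.30,0.35)428 (0.30,0.40)46
0.30 (0.25,0.35)849 (0.25,0.40)585 (0.25,0.45)15 (0.30,0.35)924 (0.30,0.40)341
0.34 (0.25,0.40)167 (0.30,0.35)392 (0.30,0.40)99
0.38 (0.25,0.40)44
side
0.10 (0.20,0.40)13 (0.25,0.40)200 (0.30,0.35)65 (0.30,0.40)107
0.14 (0.20,0.35)13 (0.20,0.40)28 (0.25,0.35)103 (0.25,0.40)633 (0.30,0.35)253 (0.30,0.40)413
0.18 (0.10,0.40)20 (0.25,0.40)192 (0.30,0.40)187
0.22 (0.10,0.35)10 (0.10,0.40)38 (0.20,0.35)25 (0.20,0.40)45 (0.25,0.35)164 (0.25,0.40)577 (0.30,0.40)114
0.26 (0.25,0.35)66 (0.25,0.40)591 (0.25,0.45)40 (0.30,0.35)12 (0.30,0.40)715
0.30 (0.25,0.35)375 (0.25,0.40)1506 (0.25,0.45)110 (0.30,0.35)116 (0.30,0.40)1246
0.34 (0.25,0.40)378 (0.30,0.35)131 (0.30,0.40)604
0.38 (0.25,0.40)362
0.42 (0.25,0.40)833 (0.30,0.40)219
0.46 (0.10,0.45)1441 (0.15,0.45)630 (0.15,0.55)58 (0.25,0.40)1214 (0.25,0.45)89 (0.30,0.40)341 (0.30,0.45)50
0.50 (0.10,0.40)15 (0.10,0.45)1410 (0.15,0.45)2469 (0.15,0.55)357 (0.20,0.55)1828 (0.20,0.60)310 (0.25,0.40)1246 (0.25,0.45)46 (0.30,0.40)353
0.54 (0.10,0.40)174 (0.10,0.45)20 (0.15,0.45)2765 (0.15,0.50)4420 (0.15,0.55)7863 (0.20,0.50)348 (0.20,0.55)10455 (0.20,0.60)2590
```

View pics/w1.png

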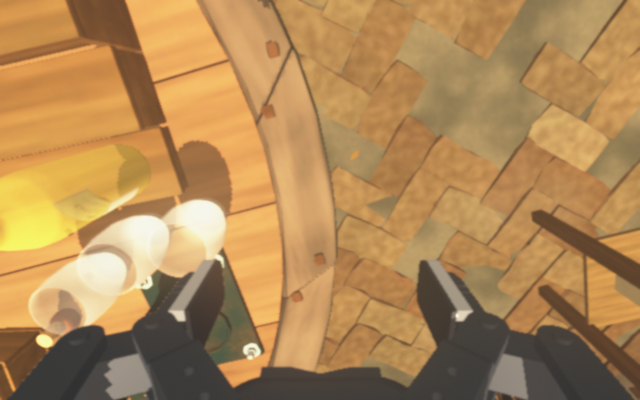

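The corker occupies about x 0.25–0.35, y 0.35–0.47, up to z ≈ 0.53. The wrist view shows only the glasses and the table edge. Plan: lift high, swing around the outside of it, then come down over the jaw.

Call:
servo_tool(
  motion=[-1, 0, 0, -0.5, 0, -1, 0, 0, -1, 0, -1, 0, 0, -1, 0],
)

```text
time: 1.62
tool_pos: [0.168, 0.6043, 0.3596]
tool_rot: [0.002, 0.135, 0.991, 0.006]
contact_force: [-0.1, 0.1, -0.4]
gripper_width: 0.38
grasp_force: 0.0
```

Call:
servo_tool(
  motion=[-1, 0, 0, -0.5, 0, -1, 0, 0, -1, 0, -1, 0, 0, -1, 0],
)

```text
time: 2.0
tool_pos: [0.1675, 0.603, 0.4783]
tool_rot: [0.001, 0.135, 0.991, 0.005]
contact_force: [0.5, 0.0, 0.3]
gripper_width: 0.001
grasp_force: 0.0
```

Call:
servo_tool(
  motion=[-1, 0, 0, -0.4, 0, -1, 0, 0, -0.8, 0, -1, 0, 0, -0.8, 0],
)

```text
time: 2.38
tool_pos: [0.1672, 0.6024, 0.5712]
tool_rot: [0.001, 0.135, 0.991, 0.003]
contact_force: [-1.4, 0.0, 1.3]
gripper_width: -0.001
grasp_force: 0.0
```

Run:
```python
from h import *
s=manip.state();print(s['time'],s['tool_pos'],np.round(s['joint_pos'],3),s['gripper_width'])
p,d,W=look('side','s2.png')
q=W[np.isfinite(W[...,2])]
k=q[(q[:,2]>.35)&(q[:,1]>.12)]
for a in np.arange(.35,.9,.05):
    m=k[(k[:,2]>a)&(k[:,2]<a+.05)]
    if len(m)>20:print('%.2f'%a,len(m),np.percentile(m,[1,99],axis=0)[:,:2].round(2).tolist())
```

```text
2.375 [0.16720576 0.60238161 0.57121692] [ 1.181  0.072  1.035 -0.     2.028 -0.119] -0.0005301900751749364
0.35 1080 [[0.29, 0.39], [0.34, 0.45]]
0.40 934 [[0.28, 0.44], [0.31, 0.45]]
0.45 1983 [[0.28, 0.43], [0.31, 0.45]]
0.50 1653 [[0.28, 0.43], [0.31, 0.45]]
```

View pics/s2.png

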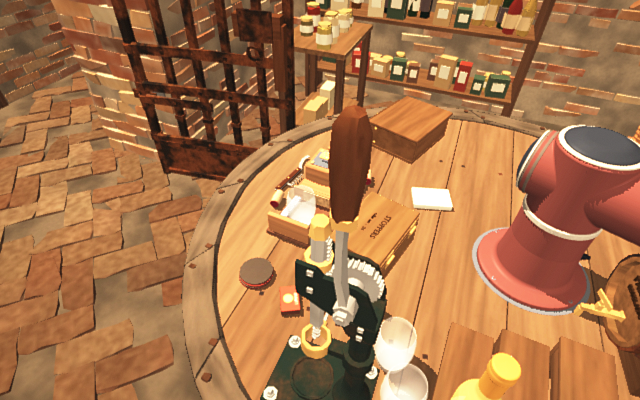

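The arm is now well above the corker: forearm out of view, TCP at 0.571, lever top below 0.54. I'll swing around it.

Call:
servo_tool(
  motion=[-1, -0.46, 0.13, 0, 0, -1, -0.92, 0.26, 0, 0, -1, -0.92, 0.26, 0, 0],
)

```text
time: 2.8
tool_pos: [0.2857, 0.6026, 0.5614]
tool_rot: [-0.001, 0.137, 0.991, -0.004]
contact_force: [-0.3, -0.0, -0.9]
gripper_width: 0.006
grasp_force: 0.0
```

Call:
servo_tool(
  motion=[-1, -0.47, -0.13, 0, 0, -1, -0.94, -0.26, 0, 0, -1, -0.94, -0.26, 0, 0],
)

```text
time: 3.18
tool_pos: [0.3845, 0.5409, 0.5644]
tool_rot: [-0.001, 0.137, 0.991, -0.002]
contact_force: [0.1, 1.0, -0.6]
gripper_width: -0.0
grasp_force: 0.0
```

Call:
servo_tool(
  motion=[-1, -0.3, -0.24, 0, 0, -1, -0.6, -0.48, 0, 0, -1, -0.89, -0.7, 0, 0, -1, -0.89, -0.7, 0, 0],
)

```text
time: 3.68
tool_pos: [0.4628, 0.4321, 0.566]
tool_rot: [-0.001, 0.136, 0.991, -0.001]
contact_force: [-1.1, 0.4, 0.4]
gripper_width: -0.002
grasp_force: 0.0
```

Call:
servo_tool(
  motion=[-1, -0.25, -0.28, 0, 0, -1, -0.5, -0.55, 0, 0, -1, -0.75, -0.83, 0, 0, -1, -0.75, -0.83, 0, 0],
)

```text
time: 4.18
tool_pos: [0.5227, 0.3126, 0.5663]
tool_rot: [-0.001, 0.136, 0.991, -0.0]
contact_force: [0.1, 0.5, 0.5]
gripper_width: -0.003
grasp_force: 0.0
```

Call:
servo_tool(
  motion=[-1, -0.17, -0.3, 0, 0, -1, -0.34, -0.6, 0, 0, -1, -0.51, -0.9, 0, 0, -1, -0.51, -0.9, 0, 0],
)

```text
time: 4.68
tool_pos: [0.5526, 0.1928, 0.5667]
tool_rot: [-0.001, 0.135, 0.991, 0.0]
contact_force: [1.3, 0.5, 0.2]
gripper_width: 0.001
grasp_force: 0.0
```

Call:
servo_tool(
  motion=[-1, -0.03, -0.27, 0.28, 0, -1, -0.05, -0.53, 0.56, 0, -1, -0.08, -0.8, 0.83, 0, -1, -0.08, -0.8, 0.83, 0],
)

```text
time: 5.18
tool_pos: [0.535, 0.0984, 0.4634]
tool_rot: [-0.004, 0.135, 0.991, -0.0]
contact_force: [-0.6, 1.4, 0.6]
gripper_width: 0.004
grasp_force: 0.0
```

Call:
servo_tool(
  motion=[-1, -0.03, -0.27, 0.28, 0, -1, -0.05, -0.53, 0.56, 0, -1, -0.08, -0.8, 0.83, 0, -1, -0.08, -0.8, 0.83, 0],
)

```text
time: 5.68
tool_pos: [0.5194, 0.0034, 0.366]
tool_rot: [-0.002, 0.135, 0.991, 0.0]
contact_force: [-0.2, 0.3, 0.3]
gripper_width: 0.001
grasp_force: 0.0
```

Call:
servo_tool(
  motion=[-1, -0.03, -0.27, 0.28, 0, -1, -0.05, -0.53, 0.56, 0, -1, -0.08, -0.8, 0.83, 0, -1, -0.08, -0.8, 0.83, 0],
)

```text
time: 6.18
tool_pos: [0.5036, -0.0918, 0.2676]
tool_rot: [-0.001, 0.135, 0.991, 0.001]
contact_force: [-0.6, -0.9, 0.8]
gripper_width: -0.003
grasp_force: 0.0
```

Call:
servo_tool(
  motion=[-1, 0, 0, 0.2, -0.128, -1, 0, 0, 0.4, -0.256, -1, 0, 0, 0.4, -0.256, -1, 0, 0, 0.4, -0.256],
)

```text
time: 6.68
tool_pos: [0.5052, -0.0918, 0.2233]
tool_rot: [0.002, 0.035, 0.999, -0.0]
contact_force: [0.2, 0.6, 0.6]
gripper_width: -0.001
grasp_force: 0.0
```

Run:
```python
from h import *
s=manip.state();T=Tt();print(s['time'],s['tool_pos'],T[:3,:3].round(3).tolist(),np.round(s['joint_pos'],2))
for n in('wrist','top'):
  p,d,W=look(n,n+'3.png')
  for l in('release_top','jaw'):
    for r in models.regions_of(n,l)[:1]:
        q=W[r['mask']];z=np.nanmedian(q[:,2]) if l!='jaw' else .0745
        k=q[abs(q[:,2]-z)<.006]
        b=cv2.minAreaRect(k[:,:2].astype(np.float32))
        print(n,l,round(r['p'],2),len(q),np.nanmedian(k,0).round(4),np.round(b[0],4),np.round(b[1],4),round(b[2],1),'to go (tool):',(T[:3,:3].T@(np.append(b[0],.089)-T[:3,3])).round(4))
```

```text
6.675 [ 0.50518746 -0.09183435  0.22326356] [[-0.998, 0.069, 0.004], [0.069, 0.998, -0.001], [-0.004, -0.0, -1.0]] [-0.33 -0.22  1.88  0.    1.47 -1.83]
wrist release_top 0.83 866 [ 0.5016 -0.09    0.0886] [ 0.502  -0.0904] [0.0252 0.0262] 87.1 to go (tool): [0.0038 0.0013 0.1342]
wrist jaw 0.83 17114 [ 0.4807 -0.0888  0.0751] [ 0.4893 -0.0896] [0.0901 0.0985] 86.1 to go (tool): [0.0165 0.0012 0.1342]
top jaw 0.87 2607 [ 0.488  -0.1088  0.076 ] [ 0.4933 -0.0898] [0.0904 0.0913] 86.3 to go (tool): [0.0125 0.0013 0.1342]
```

View pics/wrist3.png

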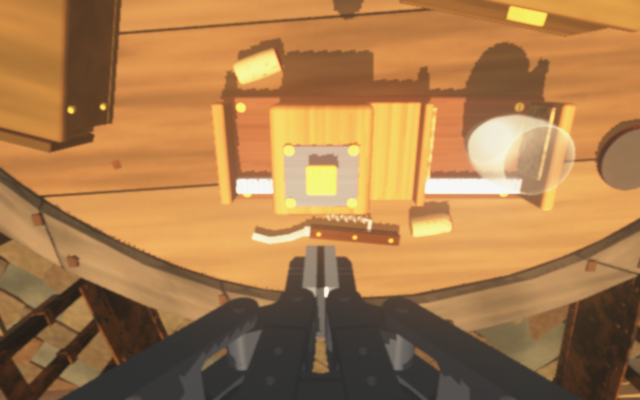

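The wrist view shows the plate at (321,180), and both views agree on (0.502, -0.090, 0.089). I'll centre over it and descend to just above.

Call:
servo_tool(
  motion=[-1, 0.03, 0.01, 0.3, 0, -1, 0.03, 0.01, 0.65, 0, -1, 0.03, 0.01, 0.98, 0, -1, 0.03, 0.01, 0.98, 0, -1, 0.03, 0.01, 0.98, 0],
)

```text
time: 7.6
tool_pos: [0.5011, -0.0917, 0.1047]
tool_rot: [0.001, 0.035, 0.999, -0.0]
contact_force: [0.4, -0.3, 0.6]
gripper_width: -0.001
grasp_force: 0.0
```

Call:
servo_tool(
  motion=[-1, 0, 0, 0.05, 0, -1, 0, 0, 0.1, 0, -1, 0, 0, 0.14, 0, -1, 0, 0, 0.17, 0, -1, 0, 0, 0.17, 0],
)

```text
time: 8.22
tool_pos: [0.4996, -0.0911, 0.0818]
tool_rot: [-0.001, 0.035, 0.999, 0.0]
contact_force: [-0.3, -1.0, -0.2]
gripper_width: -0.002
grasp_force: 0.0
```

Call:
servo_tool(
  motion=[-1, 0, 0, 0.02, 0, -1, 0, 0, 0.03, 0, -1, 0, 0, 0.03, 0],
)

```text
time: 8.6
tool_pos: [0.5004, -0.0914, 0.0809]
tool_rot: [-0.0, 0.035, 0.999, -0.0]
contact_force: [-4.5, -0.1, 9.4]
gripper_width: 0.003
grasp_force: 4.7
```

Firm stop at 0.081 m, which is the plate's fully-down height. I'll lift and verify.

Call:
servo_tool(
  motion=[-1, 0, 0, -0.4, 0, -1, 0, 0, -0.8, 0, -1, 0, 0, -0.8, 0],
)

```text
time: 8.98
tool_pos: [0.503, -0.0922, 0.1803]
tool_rot: [0.005, 0.035, 0.999, -0.001]
contact_force: [-0.5, -0.8, -0.3]
gripper_width: -0.002
grasp_force: 0.0
```

Run:
```python
from h import *
s=manip.state();T=Tt();print(s['time'],s['tool_pos'],s['contact_force'])
p,d,W=look('wrist','w4.png')
for l in('release_top','jaw'):
    for r in models.regions_of('wrist',l)[:1]:
        q=W[r['mask']];z=np.nanmedian(q[:,2]) if l!='jaw' else .0745
        k=q[abs(q[:,2]-z)<.006]
        b=cv2.minAreaRect(k[:,:2].astype(np.float32));f=np.array([.07*.045+b[0][0],b[0][1]+.045,.052])
        print(l,round(r['p'],2),len(q),np.nanmedian(k,0).round(4),np.round(b[0],4),np.round(b[1],4),'face',(T[:3,:3].T@(f-T[:3,3])).round(4))
q=W.reshape(-1,3);q=q[(q[:,2]>.027)&(q[:,2]<.037)&(abs(q[:,0]-.49)<.03)&(abs(q[:,1])<.1)];print('saddle y',np.percentile(q[:,1],[2,98]) if len(q) else 0)
```

```text
8.975 [ 0.50299973 -0.09220445  0.1802787 ] [-0.46736076 -0.78179383 -0.25142801]
release_top 0.98 1075 [ 0.5012 -0.0903  0.0806] [ 0.5017 -0.0899] [0.0263 0.0251] face [0.0027 0.0477 0.1281]
jaw 0.68 22692 [ 0.4818 -0.0891  0.0751] [ 0.4893 -0.0896] [0.0901 0.0988] face [0.015 0.047 0.128]
saddle y [-0.03695991  0.05664567]
```

View pics/w4.png

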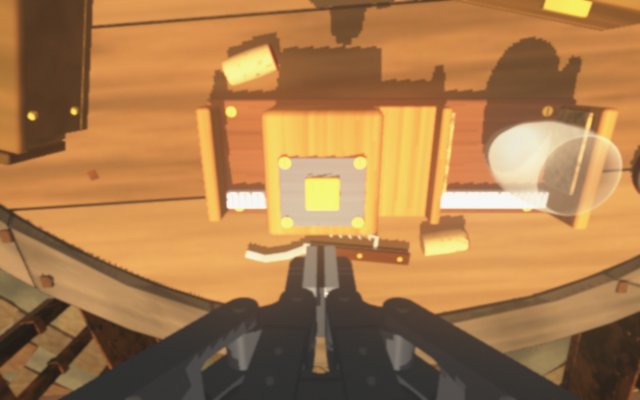

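The plate is down (0.0806 m) at (322,193), and the jaw hasn't moved. Next I move above the saddle slot in front of the push face and descend.

Call:
servo_tool(
  motion=[-1, 0.06, 0.3, 0, 0, -1, 0.12, 0.61, 0, 0, -1, 0.12, 0.61, 0, 0, -1, 0.12, 0.61, 0, 0],
)

```text
time: 9.62
tool_pos: [0.4901, -0.0173, 0.1735]
tool_rot: [-0.001, 0.035, 0.999, -0.0]
contact_force: [0.8, -0.3, -0.2]
gripper_width: -0.001
grasp_force: 0.0
```

Call:
servo_tool(
  motion=[-1, 0, 0, 0.25, 0, -1, 0, 0, 0.5, 0, -1, 0, 0, 0.5, 0, -1, 0, 0, 0.5, 0],
)

```text
time: 10.12
tool_pos: [0.4913, -0.0179, 0.1157]
tool_rot: [0.0, 0.035, 0.999, -0.0]
contact_force: [1.2, -0.1, -1.0]
gripper_width: 0.0
grasp_force: 0.0
```

Run:
```python
from h import *
s=manip.state();T=Tt();print(s['time'],s['tool_pos'],T[:3,:3].round(3).tolist())
f=np.array([.4893+.0032,-.0896+.045,.055]);print((T[:3,:3].T@(f-T[:3,3])).round(4))
```

```text
10.125 [ 0.49133504 -0.01791268  0.11570014] [[-0.998, 0.071, 0.001], [0.071, 0.998, -0.0], [-0.001, -0.0, -1.0]]
[-0.003  -0.0265  0.0607]
```

Call:
servo_tool(
  motion=[-1, 0, 0, 0.25, 0, -1, 0, 0, 0.5, 0, -1, 0, 0, 0.5, 0, -1, 0, 0, 0.5, 0],
)

```text
time: 10.62
tool_pos: [0.4923, -0.0176, 0.057]
tool_rot: [0.002, 0.035, 0.999, -0.0]
contact_force: [0.6, -0.5, -0.1]
gripper_width: -0.0
grasp_force: 0.0
```

Call:
servo_tool(
  motion=[-1, 0, -0.06, 0, 0, -1, 0, -0.12, 0, 0, -1, 0, -0.18, 0, 0, -1, 0, -0.24, 0, 0, -1, 0, -0.3, 0, 0],
)

```text
time: 11.25
tool_pos: [0.4885, -0.0536, 0.0551]
tool_rot: [0.0, 0.035, 0.999, 0.0]
contact_force: [1.3, 2.2, 1.5]
gripper_width: -0.002
grasp_force: 1.2
```

Contact, with about 2 N of sliding force. I'll keep pushing gently.

Call:
servo_tool(
  motion=[-1, 0, -0.05, 0, 0, -1, 0, -0.1, 0, 0, -1, 0, -0.14, 0, 0, -1, 0, -0.14, 0, 0],
)

```text
time: 11.75
tool_pos: [0.4865, -0.0705, 0.0545]
tool_rot: [-0.001, 0.035, 0.999, -0.0]
contact_force: [-0.4, -0.8, -0.2]
gripper_width: -0.001
grasp_force: 0.0
```

Run:
```python
from h import *
s=manip.state();print(s['time'],s['tool_pos'],s['contact_force'])
p,d,W=look('wrist','w5.png');p,d,W=look('top')
q=W[models.regions_of('top','clamp')[0]['mask']]
u=np.array([.07,.9976]);t=q[:,:2]@u
for a in np.arange(-.26,-.03,.005):
    k=q[(t>a)&(t<a+.005)&(q[:,0]<.47)]
    if len(k)>3:print('%.3f'%a,len(k),np.nanmedian(k[:,2]).round(3),end=' | ')
```

```text
11.75 [ 0.48654811 -0.07047773  0.05451099] [-0.44187743 -0.79097273 -0.15672096]
-0.120 10 0.011 | -0.115 30 0.073 | -0.110 51 0.074 | -0.105 54 0.075 | -0.100 54 0.075 | -0.095 56 0.075 | -0.090 60 0.075 | -0.085 60 0.074 | -0.080 51 0.075 | -0.075 49 0.074 | -0.070 49 0.075 | -0.065 51 0.075 | -0.060 41 0.075 | -0.055 54 0.073 | -0.050 68 0.034 | -0.045 45 0.032 | -0.040 43 0.033 | -0.035 49 0.032 |
```

View pics/w5.png

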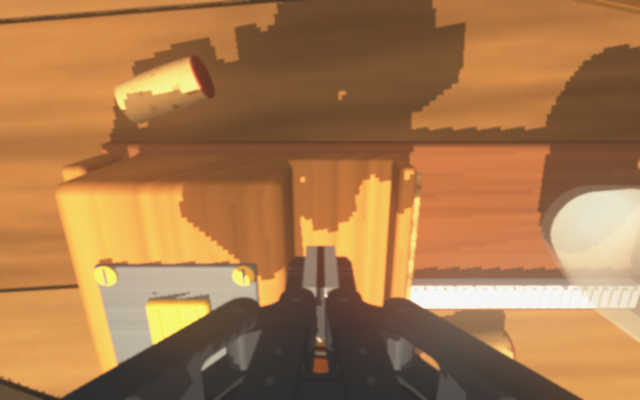

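The jaw has moved about 40 mm and its back is almost at the end stop, at left around (85,170). I'll push on until the force rises.

Call:
servo_tool(
  motion=[-1, 0, -0.04, 0, 0, -1, 0, -0.08, 0, 0, -1, 0, -0.1, 0, 0, -1, 0, -0.1, 0, 0],
)

```text
time: 12.4
tool_pos: [0.4861, -0.0772, 0.0546]
tool_rot: [-0.0, 0.035, 0.999, 0.006]
contact_force: [1.2, 20.3, 2.9]
gripper_width: 0.003
grasp_force: 10.0
```

Firm against the stop (20 N). Back off within the slot, then up.

Call:
servo_tool(
  motion=[-1, 0, 0.06, 0, 0, -1, 0, 0.12, 0, 0, -1, 0, 0.12, 0, 0, -1, 0, 0.12, 0, 0],
)

```text
time: 12.9
tool_pos: [0.4873, -0.0678, 0.055]
tool_rot: [0.0, 0.035, 0.999, -0.0]
contact_force: [0.9, -0.3, -0.1]
gripper_width: 0.0
grasp_force: 0.0
```

Call:
servo_tool(
  motion=[-1, 0, 0, -0.3, 0, -1, 0, 0, -0.7, 0, -1, 0, 0, -1, 0, -1, 0, 0, -1, 0],
)

```text
time: 13.4
tool_pos: [0.4896, -0.0686, 0.1792]
tool_rot: [0.004, 0.035, 0.999, -0.001]
contact_force: [0.8, -0.0, -1.3]
gripper_width: 0.001
grasp_force: 0.0
```

Call:
servo_tool(
  motion=[-1, 0, 0, -0.4, 0, -1, 0, 0, -0.8, 0, -1, 0, 0, -0.8, 0, -1, 0, 0, -0.8, 0],
)

```text
time: 13.9
tool_pos: [0.4867, -0.0676, 0.2693]
tool_rot: [-0.001, 0.035, 0.999, 0.0]
contact_force: [-0.5, 0.1, -0.6]
gripper_width: -0.002
grasp_force: 0.0
```

Run:
```python
from h import *
s=manip.state();print(s['time'],s['tool_pos'],s['contact_force'])
p,d,W=look('wrist','w6.png')
for l in('release_top','jaw','glass_mid','cork_near','cork_far','corkscrew'):
    for r in models.regions_of('wrist',l)[:1]:
        q=W[r['mask']];z=np.nanmedian(q[:,2]) if l!='jaw' else .0745
        k=q[abs(q[:,2]-z)<.006]
        b=cv2.minAreaRect(k[:,:2].astype(np.float32))
        print(l,round(r['p'],2),np.nanmedian(k,0).round(4),np.round(b[0],4),np.round(b[1],4))
```

```text
13.9 [ 0.4867341  -0.06755294  0.26934257] [-0.45869369  0.11349247 -0.55148151]
release_top 0.81 [ 0.4982 -0.1354  0.0807] [ 0.4987 -0.1358] [0.026  0.0252]
jaw 0.94 [ 0.48   -0.1329  0.0752] [ 0.4862 -0.135 ] [0.09   0.0981]
glass_mid 0.86 [0.4938 0.0867 0.071 ] [0.4923 0.0833] [0.0656 0.0627]
cork_near 0.64 [ 0.4029 -0.1442  0.0214] [ 0.4028 -0.1452] [0.0224 0.0437]
cork_far 0.95 [0.5801 0.0271 0.0214] [0.5825 0.0275] [0.0211 0.0422]
corkscrew 0.76 [ 0.5906 -0.0762  0.0116] [ 0.5851 -0.091 ] [0.1695 0.0326]
```

View pics/w6.png

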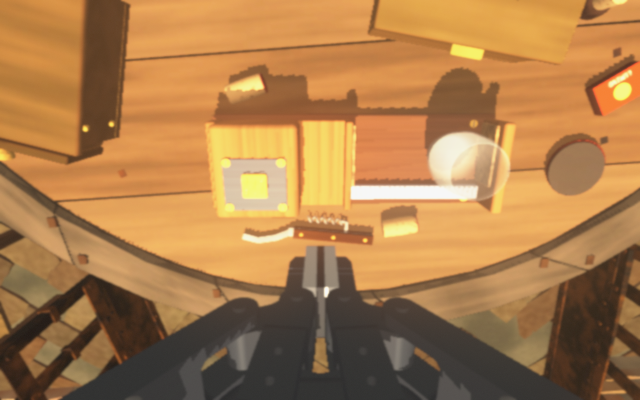

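The head sits flush against the end stop (left edge about (212,170)), the plate is still down at 0.0807 m, and the glass and bystanders are where they were. Handing in.

```bash
python3 -c "
from plant import job_done
print(job_done())"
```

```text
the job is handed in; nothing more can be done
None
```

Job handed in at about 14 s of the 40 s limit: the release is pressed and latched down, the jaw is home against the end stop, the glass and nearby bystanders show no visible movement, and the arm is clear; no verdict was returned.

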